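Sweep the spent batteries into the collecting tray

ROBOT

A 7-joint arm with a two-finger parallel gripper is mounted at the origin on a cart in front of the work surface, level with it; the furniture and walls round the work are solid. World frame = base frame: x ahead of the robot, y to its left, z up, the work surface at z = 0. Lengths are in m, angles in rad, forces in N, time in s.
With the tool pointing down it reaches from about 0.425 to 0.925 m from the base axis. Payload 6.8 kg.
Tool frame: the origin (TCP) lies on the centre line of the jaws, within the pads' length; the fingertips stand 25 mm ahead of it and the grasp point (between the pads) lies 6 mm ahead of it; z points along the fingers, y is the line along which they close (so a half turn about z gives the same grasp; the last joint's range is limited). The gripper opens to 85 mm and grips with 20 to 120 N. Pads are 22 mm wide; open, the fingers measure 114 mm over their backs; the gripper's body (76 mm by 85 mm) begins 54 mm behind the grasp point. The pads swing forward as they close: fully open they stand 13 mm farther back than shut.
Start: joints at [-0.108, 0.477, 0.022, 1.555, -0.011, 1.109, -0.083], TCP at [0.675, 0, 0.256] pointing down, gripper open.
Joint ranges: [-2.96, 2.96], [-0.34, 2.1], [-1.41, 1.46], [0.24, 2.44], [-1.37, 4.51], [0.17, 1.92], [-2.96, 2.96]. Speed limits (rad/s): [2.39, 2.39, 3.14, 3.14, 3.14, 3.14, 3.14].

INTERFACE

Orientations are given as a rotation vector (axis times angle).
In Python, from bench import telemetry, grab_frame, job gives the robot as it stands.
- The arm moves only by the tool apply_moves, never from a script. Its argument "rows" is a list of rows, each a list of 2 entries, a list of its own where there are three numbers: the shift along the tool's x, y, z each as a share of 250 mm, from -1 to 1, then the turn, a rotation vector about the tool's x, y, z each as a share of pi rad, from -1 to 1. A call has 1 to 10 rows; each row is the pose to reach, as a shift and turn from the pose commanded when the call began, along the tool's axes at that moment, turning the shorter way round; what a row does not reach only later rows make up. A row lasts 1/8 s, in which the tool goes at most 62.5 mm and 10.7 degrees, less where a joint would pass 70% of its speed; a pose out of reach is approached as far as the arm can. A call with a number of a shift or a turn outside -1 to 1 is refused whole. A call with a gripper value outside its range is refused whole. "jaw" is the gripper's target within -1 to 1 (fully open at 1, half-way at 0, shut at -1), set as the call begins (left out, the last holds). The fingers move at their own pace and stop on an object; "newtons" is the grip in N (left out, the last holds). Time passes only in rows, so rows that repeat a pose let the fingers close. It gives the time, the measured TCP pose, the force, the opening and the grip force at its end, in the units of the state.
- telemetry.get_obs(): the state, without advancing time (a new reading comes with each control period).
- grab_frame(name): name is "scene" or "side" or "wrist"; returns a dict with "frame" (384x512x3 uint8, red, green, blue), "vertical_fov" (degrees; the focal length in pixels is half the picture's height over the tangent of half this angle, whatever the lens; pixels are square), "cx", "cy" (the principal point, pixels), "origin" and "attitude" of the camera in the world. Camera axes: x right, y up, looking along -z (the intrinsics and any distortion apply to the point x, -y, -z); pixel columns grow to the right and rows downward; lengths in m; the calibration is good to about 2 mm. The wrist camera is an equidistant fisheye: a pixel r from the principal point sees the ray r / f radians off the axis. A picture is of the moment at which its call begins. There is no depth.
- job.hand_in(): hands the job in; it is judged then, once.
The state is a dict: "clock": time; "joints": joint angles; "qvel": joint speeds; "tau": joint torques, N m; "tcp_pos": TCP position; "orientation": TCP orientation; "contact_force": force on the tool from outside, world axes, zero at the start; "moment": the same for the moment, N m; "grip_width": finger opening in m; "gripper_force": force on a finger pad.
Only numpy, scipy, OpenCV 4.12 (cv2) and the standard library are available. Lean on these libraries where they do the work, as an engineer would, in place of code of your own. Each camera call takes 0.05 s, during which the arm holds its last target. There are 200 camera calls.

TASK

Sweep the three spent green batteries across the desk with the closed fingers, through the open mouth of the blue tray, so that all three lie completely inside it. Only push them along the desk, do not pick them up, and leave the black torch lying among them, the moistener cup and the standing coin rolls where they are.

Things in the scene. Friction and masses are not known exactly. Their poses are not given: they have to be found in the camera images.
- tray: Fixed blue tray, 200 wide (its x), 124 deep (its y), mm. Its mouth (no wall) faces its own +y, towards the robot's left; its yaw is within 0.25 rad of the world's. Origin on the desk under the middle. Floor 2 thick; a ramped lip rises from the desk at y = +60 to floor height at y = +45. Walls 33 high, 4 thick: inner faces at y = -60 (back) and x = -96, +96 (sides, ending at y = +46).
- battery_1_center (a point): Centre of a spent green and silver AA battery, 50 long, 15 thick, lying on the desk (centre 7.5 above it), about 23 g. It lies along its own y; it slides when pushed and does not roll away.
- battery_1_end_a (a point): Middle of the +y end face of battery 1, 25 from its centre.
- battery_1_end_b (a point): Middle of the -y end face of battery 1, 25 from its centre.
- battery_2_center (a point): Centre of a spent green and silver AA battery, 50 long, 15 thick, lying on the desk (centre 7.5 above it), about 23 g. It lies along its own y; it slides when pushed and does not roll away.
- battery_2_end_a (a point): Middle of the +y end face of battery 2, 25 from its centre.
- battery_2_end_b (a point): Middle of the -y end face of battery 2, 25 from its centre.
- battery_3_center (a point): Centre of a spent green and silver AA battery, 50 long, 15 thick, lying on the desk (centre 7.5 above it), about 23 g. It lies along its own y; it slides when pushed and does not roll away. This one lies nearest the tray's mouth.
- battery_3_end_a (a point): Middle of the +y end face of battery 3, 25 from its centre.
- battery_3_end_b (a point): Middle of the -y end face of battery 3, 25 from its centre.
- battery_1: Battery 1 itself; origin on its underside, its y along its length.
- battery_2: Battery 2 itself; origin on its underside, its y along its length.
- battery_3: Battery 3 itself; origin on its underside, its y along its length.
- torch_center (a point): The black hand torch, 30 x 135 x 23 mm, lying among the batteries with its length (its own y) roughly along y; this point is its middle, 10 above the desk. Not to be shifted.
- moistener_center (a point): Round white finger moistener cup with an orange sponge, 78 across, 25 high; this point is its middle. Bystander.
- roll_blue_center (a point): Paper coin roll with a blue band standing on end, 25 across, 60 high; this point is its middle. Bystander.
- roll_green_center (a point): Paper coin roll with a green band standing on end, 25 across, 60 high; this point is its middle. Bystander.
Mind the look-alikes: they are no part of the job. What is shaped like the battery_1 but brown or red is not meant.

How it is judged:
By the outcome, as a careful person would: the job done as asked, in the order asked, and still so for the second after the job is handed in, with the robot touching nothing.
It also fails if it takes over 67 s, if anything falls off the work surface, if the arm or the gripper's body presses on something with over 40 N, if the wrist force passes 120 N, or if a joint passes its speed limit or range.

## Working session

There is one attempt and no reset: what is moved stays moved. The work goes in short steps, Python scripts to look and compute and a tool call to move; the robot and the scene stay as the last step left them, time stands still between calls to the robot, and variables do not carry over. Pictures are saved under pics/ and viewed, at most 10 in all, crops included, and the job is handed in when it is done.

Besides the shell and the picture viewer there is one more tool, called after ">>>" as a command line: name --argument value ..., lists and objects as JSON in quotes. apply_moves: Moves the arm, as the interface text tells. Its arguments: {"type":"object","properties":{"rows":{"type":"array"},"jaw":{"type":"number"},"newtons":{"type":"number"}},"required":["rows"]}

```bash
mkdir -p pics; cat > h.py <<'E'
import numpy as np, cv2
from bench import telemetry, grab_frame, job
from scipy.spatial.transform import Rotation as R
def att(f):
    a=np.array(f["attitude"],float)
    return a if a.shape==(3,3) else (R.from_rotvec(a).as_matrix() if a.size==3 else R.from_quat(a).as_matrix())
def foc(f): return f["frame"].shape[0]/2/np.tan(np.radians(f["vertical_fov"])/2)
def ray(f,u,v,fish=False):
    d=np.array([(u-f["cx"])/foc(f),(v-f["cy"])/foc(f)])
    if fish:
        r=np.linalg.norm(d); s=np.sin(r)/max(r,1e-9); c=np.array([d[0]*s,-d[1]*s,-np.cos(r)])
    else: c=np.array([d[0],-d[1],-1])
    return att(f)@c
def toplane(f,u,v,z,fish=False):
    d=ray(f,u,v,fish); o=np.array(f["origin"]); return o+d*(z-o[2])/d[2]
def save(f,n): cv2.imwrite("pics/"+n+".png",f["frame"][:,:,::-1])
E
python3 - <<'E'
from h import *
ims=[]
for n in ("scene","side","wrist"):
    f=grab_frame(n); save(f,n); ims.append(f["frame"]); print(n,{k:v for k,v in f.items() if k!="frame"})
cv2.imwrite("pics/a.png",cv2.resize(ims[0],(768,576))[:,:,::-1])
cv2.imwrite("pics/b.png",cv2.resize(ims[2],(768,576))[:,:,::-1])
print(telemetry.get_obs())
E
```

```text
scene {'vertical_fov': 51.8457625219929, 'cx': 264.85898232409977, 'cy': 193.55986146480342, 'origin': array([ 0.08940328, -0.58862582,  0.52282692]), 'attitude': array([ 1.00577704, -0.29850957, -0.56711236])}
side {'vertical_fov': 56.59650124297998, 'cx': 253.87024906841017, 'cy': 187.92618216391787, 'origin': array([0.18089931, 0.75902674, 0.42872596]), 'attitude': array([ 0.37199868, -1.43279421, -2.31107471])}
wrist {'vertical_fov': 65.70646984690485, 'cx': 258.92788885263343, 'cy': 193.44608772752017, 'origin': array([0.67357202, 0.07879349, 0.37309197]), 'attitude': array([-0.31441922,  0.00112321,  0.00054868])}
{'clock': 0.15, 'joints': array([-0.10812163,  0.47763918,  0.0223747 ,  1.55619017, -0.01148658,
        1.10927013, -0.08312059]), 'qvel': array([ 0.00050738, -0.00216654,  0.00138589, -0.00437527,  0.00010569,
       -0.00046415,  0.00040393]), 'tau': array([ 1.55385478e-03, -5.96924365e+01,  1.60940632e+00, -2.81490952e+01,
        1.26662746e-02,  6.56643446e-03,  5.58682734e-05]), 'tcp_pos': array([ 6.74601491e-01, -7.73793794e-06,  2.55544580e-01]), 'orientation': array([-2.22081509e+00, -2.22081565e+00,  1.65921882e-03]), 'contact_force': array([0.56265777, 0.80897884, 0.29450757]), 'moment': array([ 0.01122962, -0.00565908, -0.02485304]), 'gripper_force': 0.0, 'grip_width': 0.08551843172251615}
```

View pics/a.png

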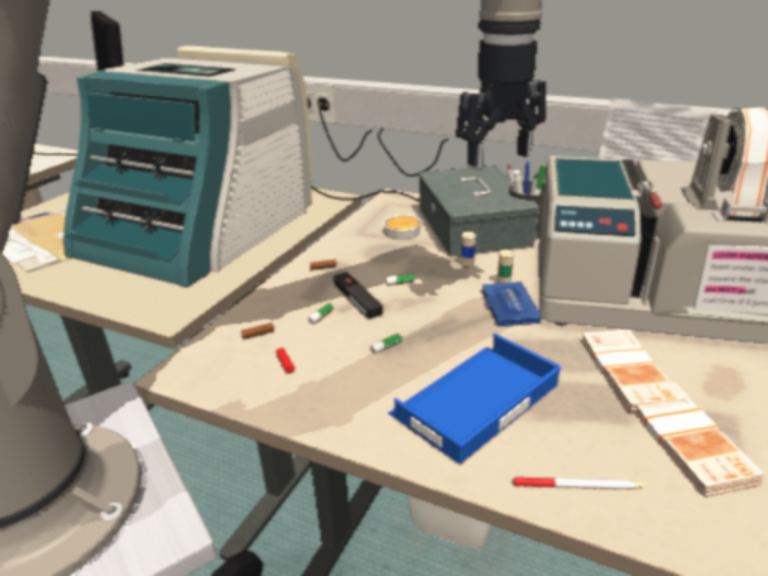

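View pics/b.png

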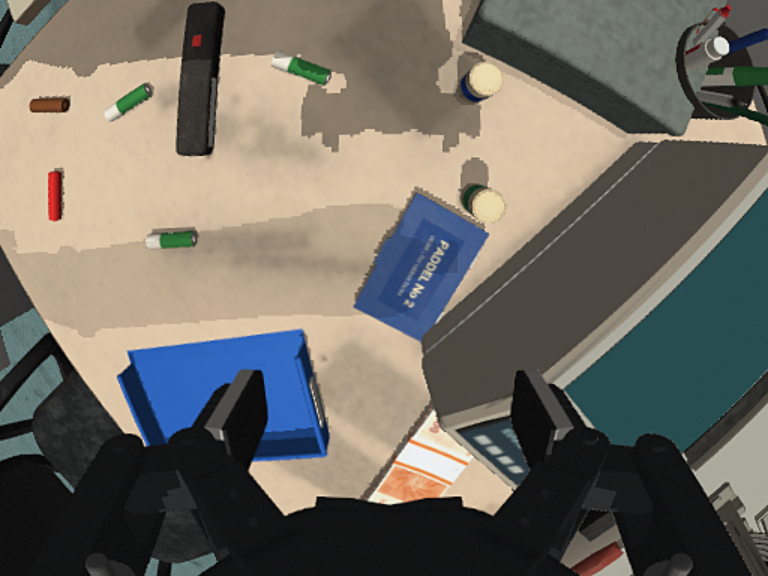

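The wrist view is labelled in 768x576 pixels. The green candidates are at (128,101), (302,68) and (172,240), the last nearest the tray. The look-alikes are brown at (50,104) and red at (55,195), plus a second brown one seen only in the scene view at (323,265). By the description I choose the three green ones. The torch is at (198,78) and the tray at (225,395). Next I measure them and check a crop.

```bash
python3 - <<'E'
from h import *
def meas(name,fish):
    f=grab_frame(name); im=f["frame"]; hsv=cv2.cvtColor(im,cv2.COLOR_RGB2HSV)
    m=cv2.inRange(hsv,(50,110,40),(80,255,255))
    n,l,s,c=cv2.connectedComponentsWithStats(m)
    for i in range(1,n):
        if s[i,4]>25: print(name,"green",c[i].round(1),s[i,4],toplane(f,*c[i],.0075,fish).round(4))
    return f
f=meas("wrist",True); g=meas("scene",False); s=meas("side",False)
def P(f,pts,z,fish): 
    for p in pts: print(p,toplane(f,p[0]/1.5,p[1]/1.5,z,fish)[:2].round(4))
print("bat wrist");P(f,[(146,242),(198,239),(106,115),(152,87),(273,60),(330,75)],.0075,True)
print("torch");P(f,[(190,3),(221,5),(213,155),(178,152)],.02,True)
print("tray top corners: L mouth, R mouth, R back");P(f,[(128,351),(302,331),(327,456),(118,376)],.033,True)
print("tray scene: ");P(g,[(396,404),(495,340),(559,371),(461,446)],.033,False)
print("rolls top");P(f,[(485,80),(487,206)],.06,True)
print("moist");P(g,[(402,224)],.025,False)
print("booklet");P(f,[(416,188),(355,306),(489,232),(420,341)],.005,True)
print("torch scene");P(g,[(335,273),(381,310),(346,272),(367,315)],.02,False)
cv2.imwrite("pics/crop.png",cv2.resize(f["frame"][0:310,0:340],None,fx=2.2,fy=1.9,interpolation=cv2.INTER_CUBIC)[:,:,::-1])
cv2.imwrite("pics/side2.png",cv2.resize(s["frame"],(768,576))[:,:,::-1])
E
```

```text
wrist green [204.9  46.6] 266 [0.6077 0.1472 0.0075]
wrist green [476.3  46.7] 45 [0.99   0.1851 0.0075]
wrist green [499.6  50.1] 284 [1.0428 0.1915 0.0075]
wrist green [87.5 65.8] 189 [0.4425 0.1404 0.0075]
wrist green [312.1 129.4] 47 [0.7392 0.0433 0.0075]
wrist green [116.9 159.4] 188 [0.4809 0.0083 0.0075]
scene green [360.4 117.5] 36 [1.1786 0.3617 0.0075]
scene green [336.3 180.6] 38 [0.7702 0.0651 0.0075]
scene green [270.  184.6] 27 [0.6158 0.1543 0.0075]
scene green [260.9 226. ] 28 [0.4895 0.014  0.0075]
side green [ 11.2 171.8] 29 [1.3021 0.2203 0.0075]
bat wrist
(146, 242) [0.4486 0.0067]
(198, 239) [0.5042 0.0075]
(106, 115) [0.4128 0.1296]
(152, 87) [0.4651 0.1479]
(273, 60) [0.5788 0.1578]
(330, 75) [0.6263 0.1418]
torch
(190, 3) [0.5073 0.2163]
(221, 5) [0.5362 0.2094]
(213, 155) [0.5293 0.0805]
(178, 152) [0.4966 0.0858]
tray top corners: L mouth, R mouth, R back
(128, 351) [ 0.4224 -0.0937]
(302, 331) [ 0.6008 -0.068 ]
(327, 456) [ 0.6138 -0.2012]
(118, 376) [ 0.4016 -0.1227]
tray scene: 
(396, 404) [ 0.3968 -0.1314]
(495, 340) [ 0.5854 -0.1052]
(559, 371) [ 0.6043 -0.2056]
(461, 446) [ 0.4155 -0.2314]
rolls top
(485, 80) [0.7405 0.1307]
(487, 206) [0.7438 0.0402]
moist
(402, 224) [0.7198 0.309 ]
booklet
(416, 188) [0.696  0.0474]
(355, 306) [ 0.6439 -0.0556]
(489, 232) [0.7589 0.0112]
(420, 341) [ 0.702  -0.0894]
torch scene
(335, 273) [0.5134 0.2218]
(381, 310) [0.5112 0.0736]
(346, 272) [0.5307 0.2133]
(367, 315) [0.4858 0.0747]
```

View pics/crop.png

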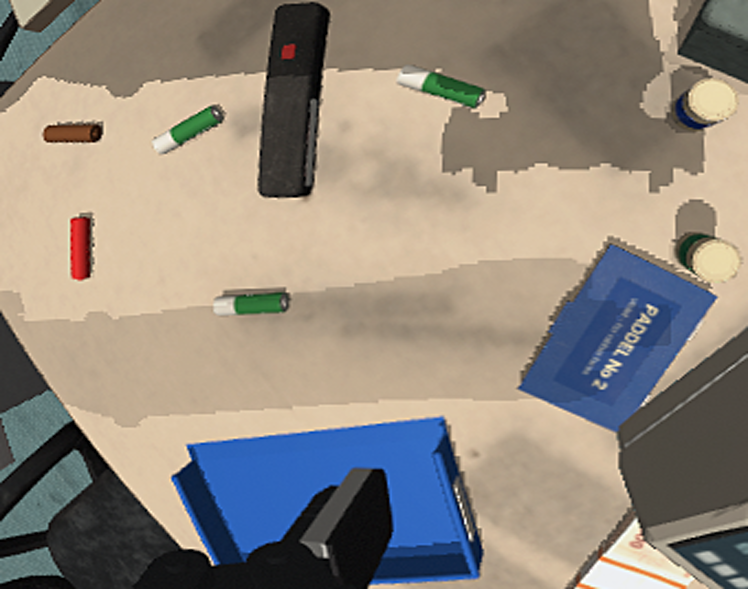

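View pics/side2.png

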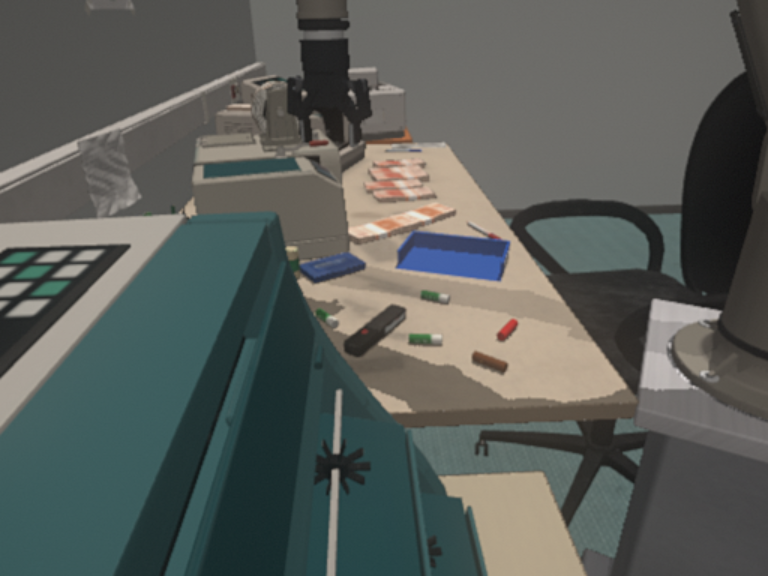

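The crop confirms three green and silver batteries, with the brown and red ones clearly different. I move above the work with the jaws shut and measure again from nearer.

>>> apply_moves --rows '[[[0.08,-0.7,0],[0,0,0]],[[0.08,-0.7,0],[0,0,0]],[[0.08,-0.7,0],[0,0,0]],[[0.08,-0.7,0],[0,0,0]],[[0.08,-0.7,0],[0,0,0]],[[0.08,-0.7,0],[0,0,0]]]' --jaw -1 --newtons 40

```text
clock: 1.05
tcp_pos: [0.5013, 0.0199, 0.2565]
orientation: [2.222, 2.22, 0.001]
contact_force: [-0.2, 1.1, 0.7]
grip_width: 0.0001
gripper_force: 0.0
```

```bash
python3 - <<'E'
from h import *
o=telemetry.get_obs();print(o["clock"],o["tcp_pos"],o["grip_width"])
f=grab_frame("wrist"); im=f["frame"]; hsv=cv2.cvtColor(im,cv2.COLOR_RGB2HSV)
m=cv2.inRange(hsv,(50,110,40),(80,255,255))
n,l,s,c=cv2.connectedComponentsWithStats(m)
for i in range(1,n):
    if s[i,4]>60: print("green",c[i].round(1),s[i,4],toplane(f,*c[i],.0075,True).round(4))
import pickle; pickle.dump(f,open("w2.pkl","wb"))
cv2.imwrite("pics/w2.png",cv2.resize(im,(768,576),interpolation=cv2.INTER_CUBIC)[:,:,::-1])
E
```

```text
1.05 [0.50131829 0.01993953 0.2565222 ] 0.00011894039352783613
green [346.9  65.2] 250 [0.6095 0.1465 0.0075]
green [212.4  66.9] 270 [0.4441 0.141  0.0075]
green [435.5 153.3] 104 [0.7505 0.0392 0.0075]
green [244.9 172.1] 258 [0.4828 0.0081 0.0075]
```

View pics/w2.png

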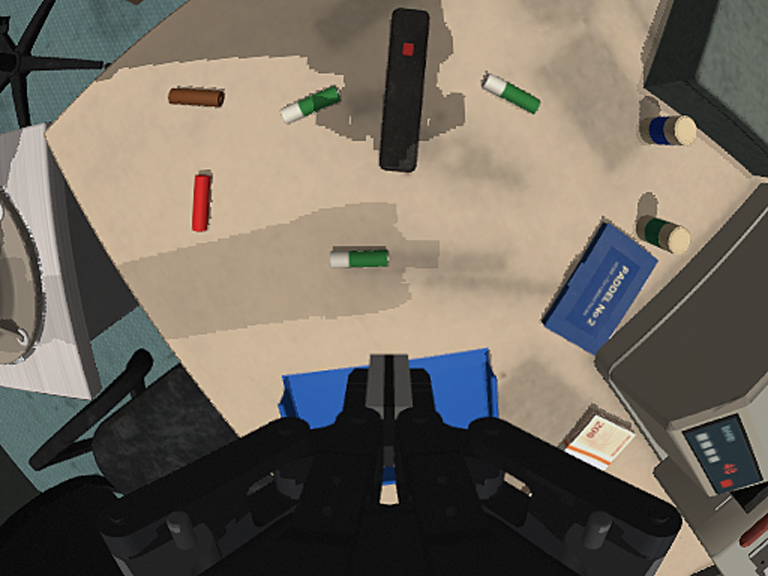

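The nearer view agrees with the first within about 2 mm. In it the batteries are at (311,104), (512,93) and (360,258), the torch at (405,90), and the tray lip corners at (284,377) and (489,349).

```bash
python3 - <<'E'
from h import *
import pickle; f=pickle.load(open("w2.pkl","rb"))
P=lambda u,v,z: toplane(f,u/1.5,v/1.5,z,True)[:2]
for n,a,b in (("b1",(282,116),(340,93)),("b2",(484,80),(539,106)),("b3",(331,258),(389,258))):
    a,b=P(*a,.0075),P(*b,.0075); d=b-a; print(n,((a+b)/2).round(4),"yaw",np.arctan2(d[1],d[0]).round(3),"len",np.hypot(*d).round(4))
print("torch",[P(u,v,.02).round(4) for u,v in((393,10),(429,12),(416,171),(380,168))])
a,b=P(284,377,0),P(489,349,0); d=b-a; L=np.hypot(*d); y=np.arctan2(d[1],d[0]); ex=d/L; ey=np.array([-ex[1],ex[0]])
o=(a+b)/2-.060*ey; print("lip",a.round(4),b.round(4),L.round(4),"yaw",y.round(3),"origin",o.round(4))
for p in ((-.055,-.035),(0,-.045),(.045,-.03),(-.055,.06),(0,.06),(.045,.06)): print(p,(o+ex*p[0]+ey*p[1]).round(4))
print("check back right corner top", (o+ex*.1-ey*.064).round(4), "left wall front", (o-ex*.1+ey*.046).round(4))
E
```

```text
b1 [0.4376 0.138 ] yaw 0.34 len 0.051
b2 [0.6023 0.1502] yaw -0.37 len 0.0512
b3 [0.4765 0.0083] yaw -0.004 len 0.0493
torch [array([0.5042, 0.2137]), array([0.5324, 0.2126]), array([0.5223, 0.0822]), array([0.494 , 0.0844])]
lip [ 0.399  -0.1117] [ 0.5956 -0.0814] 0.199 yaw 0.153 origin [ 0.5065 -0.1559]
(-0.055, -0.035) [ 0.4574 -0.1988]
(0, -0.045) [ 0.5133 -0.2003]
(0.045, -0.03) [ 0.5555 -0.1786]
(-0.055, 0.06) [ 0.4429 -0.1049]
(0, 0.06) [ 0.4973 -0.0966]
(0.045, 0.06) [ 0.5418 -0.0897]
check back right corner top [ 0.615  -0.2038] left wall front [ 0.4006 -0.1256]
```

Lip length 199 mm against 200 and the battery lengths of 49–51 mm check out. I start with battery 3 and go down behind it.

>>> apply_moves --rows '[[[0.1,-0.1,0.1],[0,0,0]],[[0.1,-0.1,0.35],[0,0,0]],[[0.1,-0.1,0.6],[0,0,0]],[[0.1,-0.1,0.8],[0,0,0]],[[0.1,-0.1,0.9],[0,0,0]],[[0.1,-0.1,0.9],[0,0,0]],[[0.1,-0.1,0.9],[0,0,0]]]'

```text
clock: 1.98
tcp_pos: [0.4761, 0.0451, 0.0319]
orientation: [2.221, 2.221, 0.002]
contact_force: [0.6, 0.6, 0.0]
grip_width: -0.0001
gripper_force: 0.0
```

>>> apply_moves --rows '[[[-0.04,0,0],[0,0,0]],[[-0.08,0,0],[0,0,0]],[[-0.12,0.002,0],[0,0,-0.004]],[[-0.16,0.006,0],[0,0,-0.012]],[[-0.2,0.011,0],[0,0,-0.02]],[[-0.24,0.017,0],[0,0,-0.028]],[[-0.28,0.023,0],[0,0,-0.036]],[[-0.32,0.029,0],[0,0,-0.043]],[[-0.36,0.035,0],[0,0,-0.049]],[[-0.4,0.041,0],[0,0,-0.049]]]'

```text
clock: 3.22
tcp_pos: [0.4854, -0.0557, 0.0314]
orientation: [2.044, 2.386, 0.0]
contact_force: [-0.1, 0.6, -0.0]
grip_width: 0.0002
gripper_force: 0.2
```

```bash
cat > look.py <<'E'
from h import *
import sys
o=telemetry.get_obs();print(o["clock"],o["tcp_pos"].round(4),o["orientation"].round(3),o["contact_force"].round(1))
for n in ("wrist","scene"):
    f=grab_frame(n); im=f["frame"]; hsv=cv2.cvtColor(im,cv2.COLOR_RGB2HSV)
    m=cv2.inRange(hsv,(50,110,40),(80,255,255))
    k,l,s,c=cv2.connectedComponentsWithStats(m)
    for i in range(1,k):
        if s[i,4]>15: 
            p=toplane(f,*c[i],.0075,n=="wrist")
            if .3<p[0]<.72 and -.3<p[1]<.3: print(n,c[i].round(1),s[i,4],p[:2].round(4))
    save(f,sys.argv[1]+n)
E
python3 look.py p1
```

```text
3.225 [ 0.4854 -0.0557  0.0314] [2.044 2.386 0.   ] [-0.1  0.6 -0. ]
wrist [296.8 274.4] 159 [ 0.5079 -0.0679]
scene [217.1 205.5] 22 [0.4527 0.1485]
scene [288.6 242.2] 37 [ 0.5031 -0.0693]
```

```bash
python3 - <<'E'
import cv2,numpy as np
a=cv2.imread("pics/p1wrist.png")[170:370,130:400]; b=cv2.imread("pics/p1scene.png")[160:310,190:390]
cv2.imwrite("pics/p1.png",np.hstack([cv2.resize(a,(400,300)),cv2.resize(b,(400,300))]))
E
```

```text
(no output)
```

View pics/p1.png

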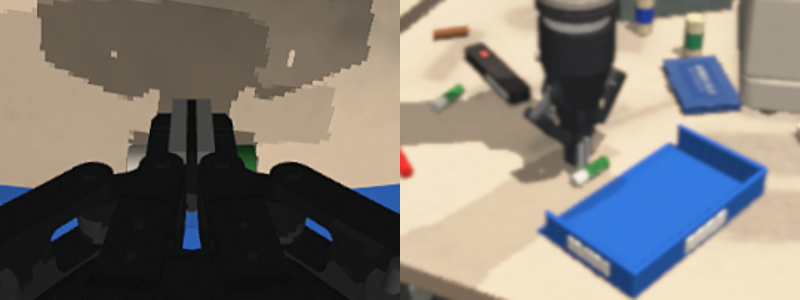

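The battery sits centred on the fingers, with left and right ends showing equally at about (138,158) and (247,158). I push it straight on into the tray.

>>> apply_moves --rows '[[[-0.05,0,0],[0,0,0]],[[-0.1,0,0],[0,0,0]],[[-0.15,0,0],[0,0,0]],[[-0.2,0,0],[0,0,0]],[[-0.25,0,0],[0,0,0]],[[-0.3,0,0],[0,0,0]],[[-0.35,0,0],[0,0,0]],[[-0.4,0,0],[0,0,0]],[[-0.45,0,0],[0,0,0]],[[-0.5,0,0],[0,0,0]]]'

```text
clock: 4.58
tcp_pos: [0.5046, -0.1793, 0.0313]
orientation: [2.044, 2.386, 0.0]
contact_force: [-0.4, 0.9, 1.0]
grip_width: -0.0002
gripper_force: 0.2
```

>>> apply_moves --rows '[[[0.04,0,0],[0,0,0]],[[0.1,0,-0.3],[0,0,0]],[[0.1,0,-0.6],[0,0,0]],[[0.3,0,-0.8],[0,0,0]],[[0.5,0,-0.8],[0,0,0]],[[0.7,0,-0.8],[0,0,0]],[[0.9,0,-0.8],[0,0,0]],[[1,0,-0.8],[0,0,0]],[[1,0,-0.8],[0,0,0]],[[1,0,-0.8],[0,0,0]]]'

```text
clock: 5.82
tcp_pos: [0.4658, 0.068, 0.2311]
orientation: [2.044, 2.385, -0.001]
contact_force: [0.3, -0.7, 0.0]
grip_width: -0.0002
gripper_force: 0.0
```

```bash
python3 look.py p2
```

```text
5.825 [0.4658 0.068  0.2311] [ 2.044e+00  2.385e+00 -1.000e-03] [ 0.3 -0.7  0. ]
wrist [250.9 103. ] 314 [0.4442 0.141 ]
wrist [387.6 125.3] 250 [0.6107 0.1461]
scene [269.8 185.1] 19 [0.614  0.1528]
scene [216.9 205.6] 25 [0.4519 0.1483]
scene [335.7 268.9] 22 [ 0.5244 -0.1885]
```

Battery 3 is inside the tray. Next I go behind battery 1, turned to its yaw of 0.34.

>>> apply_moves --rows '[[[0.2,-0.05,0.0],[0,0,-0.03]],[[0.42,-0.093,0.05],[0,0,-0.06]],[[0.42,-0.093,0.28],[0,0,-0.06]],[[0.42,-0.093,0.5],[0,0,-0.06]],[[0.42,-0.093,0.7],[0,0,-0.06]],[[0.42,-0.093,0.8],[0,0,-0.06]],[[0.42,-0.093,0.8],[0,0,-0.06]],[[0.42,-0.093,0.8],[0,0,-0.06]]]'

```text
clock: 6.92
tcp_pos: [0.4279, 0.1686, 0.0321]
orientation: [1.811, 2.566, 0.001]
contact_force: [0.2, -0.9, -0.6]
grip_width: 0.0002
gripper_force: 0.0
```

```bash
python3 - <<'E'
from h import *
o=telemetry.get_obs(); p=o["tcp_pos"][:2]; Rm=R.from_rotvec(o["orientation"]).as_matrix()
y0=np.arctan2(Rm[1,0],Rm[0,0])-np.pi/2; print(p,y0,o["tcp_pos"][2])
tx,ty=Rm[:2,0],Rm[:2,1]
for c,y in (((.4355,.144),.34),((.4376,.138),.34),((.4415,.128),.30),((.445,.118),.26),((.447,.108),.22),((.449,.098),.18),((.450,.088),.14),((.451,.078),.1),((.452,.068),.06),((.452,.058),.03)):
    t=np.array(c)+.0185*np.array([-np.sin(y),np.cos(y)]); d=t-p
    print([[round(d@tx/.25,3),round(d@ty/.25,3),0],[0,0,round(-(y-y0)/np.pi,3)]])
E
```

```text
[0.4278577  0.16855157] 0.3413487173698173 0.03212825020490349
[[np.float64(-0.029), np.float64(-0.004), 0], [0, 0, np.float64(0.0)]]
[[np.float64(-0.054), np.float64(-0.004), 0], [0, 0, np.float64(0.0)]]
[[np.float64(-0.097), np.float64(0.0), 0], [0, 0, np.float64(0.013)]]
[[np.float64(-0.14), np.float64(0.003), 0], [0, 0, np.float64(0.026)]]
[[np.float64(-0.18), np.float64(0.0), 0], [0, 0, np.float64(0.039)]]
[[np.float64(-0.221), np.float64(-0.003), 0], [0, 0, np.float64(0.051)]]
[[np.float64(-0.261), np.float64(-0.01), 0], [0, 0, np.float64(0.064)]]
[[np.float64(-0.3), np.float64(-0.016), 0], [0, 0, np.float64(0.077)]]
[[np.float64(-0.34), np.float64(-0.023), 0], [0, 0, np.float64(0.09)]]
[[np.float64(-0.379), np.float64(-0.034), 0], [0, 0, np.float64(0.099)]]
```

>>> apply_moves --rows '[[[-0.03,-0.002,0],[0,0,0]],[[-0.055,-0.002,0],[0,0,0]],[[-0.097,0,0],[0,0,0.013]],[[-0.14,0,0],[0,0,0.026]],[[-0.18,0,0],[0,0,0.039]],[[-0.22,-0.003,0],[0,0,0.051]],[[-0.26,-0.01,0],[0,0,0.064]],[[-0.3,-0.016,0],[0,0,0.077]],[[-0.34,-0.023,0],[0,0,0.09]],[[-0.38,-0.034,0],[0,0,0.099]]]'

```text
clock: 8.18
tcp_pos: [0.451, 0.0757, 0.0313]
orientation: [2.189, 2.254, 0.0]
contact_force: [-0.0, 0.9, 1.2]
grip_width: -0.0003
gripper_force: 0.1
```

```bash
python3 look.py p3;python3 - <<'E'
import cv2,numpy as np
a=cv2.imread("pics/p3wrist.png")[170:370,130:400]; b=cv2.imread("pics/p3scene.png")[160:310,190:390]
cv2.imwrite("pics/p3.png",np.hstack([cv2.resize(a,(400,300)),cv2.resize(b,(400,300))]))
E
```

```text
8.175 [0.451  0.0757 0.0313] [2.189 2.254 0.   ] [-0.   0.9  1.2]
wrist [507.1 140.5] 180 [0.6027 0.1478]
wrist [296.8 274.2] 166 [0.4719 0.061 ]
scene [269.8 185.1] 19 [0.614  0.1528]
scene [239.9 220.2] 33 [0.4638 0.0616]
scene [335.7 268.9] 22 [ 0.5244 -0.1885]
```

View pics/p3.png

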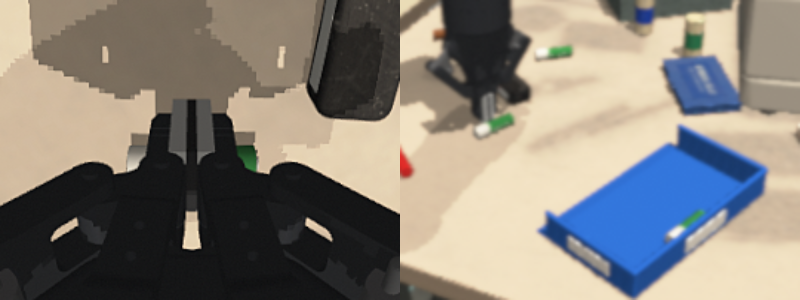

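Battery 1 is centred on the fingers, with its ends at (138,158) and (247,158), the torch is untouched and battery 3 lies in the tray. I push on straight.

>>> apply_moves --rows '[[[-0.045,0,0],[0,0,0]],[[-0.09,0,0],[0,0,0]],[[-0.135,0,0],[0,0,0]],[[-0.18,0,0],[0,0,0]],[[-0.225,0,0],[0,0,0]],[[-0.27,0,0],[0,0,0]],[[-0.315,0,0],[0,0,0]],[[-0.36,0,0],[0,0,0]],[[-0.405,0,0],[0,0,0]],[[-0.45,0,0],[0,0,0]]]'

```text
clock: 9.52
tcp_pos: [0.4545, -0.0368, 0.0313]
orientation: [2.186, 2.256, 0.0]
contact_force: [0.5, 0.2, 0.1]
grip_width: 0.0
gripper_force: 0.1
```

>>> apply_moves --rows '[[[-0.045,0,0],[0,0,0]],[[-0.09,0,0],[0,0,0]],[[-0.135,0,0],[0,0,-0.005]],[[-0.18,0,0],[0,0,-0.01]],[[-0.225,0,0],[0,0,-0.015]],[[-0.27,0,0],[0,0,-0.02]],[[-0.315,0,0],[0,0,-0.02]],[[-0.36,0,0],[0,0,-0.02]],[[-0.405,0,0],[0,0,-0.02]],[[-0.44,0,0],[0,0,-0.02]]]'

```text
clock: 10.78
tcp_pos: [0.4579, -0.1468, 0.0313]
orientation: [2.115, 2.323, -0.0]
contact_force: [-0.3, -0.5, -0.7]
grip_width: 0.0001
gripper_force: 0.2
```

>>> apply_moves --rows '[[[0.04,0,0],[0,0,0]],[[0.1,0,-0.3],[0,0,0]],[[0.1,0,-0.6],[0,0,0]],[[0.3,0.1,-0.8],[0,0,0]],[[0.5,0.2,-0.8],[0,0,0]],[[0.7,0.3,-0.8],[0,0,0]],[[0.9,0.35,-0.8],[0,0,0]],[[1,0.4,-0.8],[0,0,0]],[[1,0.4,-0.8],[0,0,0]],[[1,0.4,-0.8],[0,0,0]]]'

```text
clock: 12.02
tcp_pos: [0.5332, 0.1118, 0.2309]
orientation: [-2.114, -2.323, 0.002]
contact_force: [0.3, -0.0, 0.4]
grip_width: -0.0
gripper_force: 0.0
```

```bash
python3 look.py p4; python3 - <<'E'
import cv2
cv2.imwrite("pics/p4.png",cv2.resize(cv2.imread("pics/p4scene.png")[130:320,180:400],None,fx=3,fy=3))
E
```

```text
12.025 [0.5332 0.1118 0.2309] [-2.114e+00 -2.323e+00  2.000e-03] [ 0.3 -0.   0.4]
wrist [327.6 145.8] 289 [0.6098 0.146 ]
scene [269.8 185.1] 19 [0.614  0.1528]
scene [306.3 270.8] 63 [ 0.4756 -0.1592]
scene [335.7 268.9] 22 [ 0.5244 -0.1885]
```

View pics/p4.png

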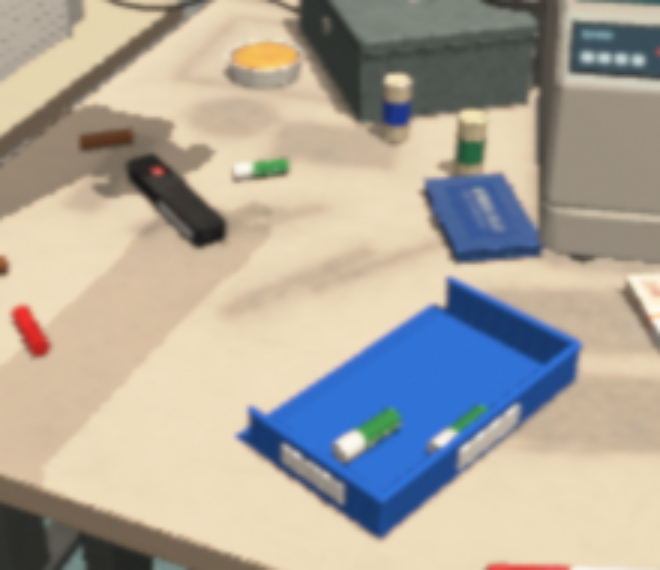

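Batteries 1 and 3 are both inside the tray, at (367,433) and (458,428), with the torch untouched. Now I work out battery 2.

```bash
cat > plan.py <<'E'
from h import *
def plan(p,y0,pts):
    tx=np.array([-np.sin(y0),np.cos(y0)]); ty=np.array([np.cos(y0),np.sin(y0)])
    for c,y,off in pts:
        t=np.array(c)+off*np.array([-np.sin(y),np.cos(y)]); d=t-p
        print(float(round(d@tx/.25,3)),float(round(d@ty/.25,3)),"turn",float(round(-(y-y0)/np.pi,3)),t.round(4))
E
python3 - <<'E'
from plan import *
o=telemetry.get_obs(); Rm=R.from_rotvec(o["orientation"]).as_matrix()
y0=np.arctan2(Rm[1,0],Rm[0,0])-np.pi/2; print(y0)
c=(.6025,.1502)
plan(o["tcp_pos"][:2],y0,[(c,-.37,.0325)])
s=np.array(c)+.0325*np.array([np.sin(.37),np.cos(.37)])
print("push")
plan(s,-.37,[(c,-.37,.023),(c,-.37,.0185),((.5990,.140),-.35,.0185),((.5955,.130),-.32,.0185),((.5925,.120),-.29,.0185),((.590,.110),-.26,.0185),((.5875,.1),-.23,.0185),((.5855,.09),-.2,.0185),((.5835,.08),-.17,.0185),((.582,.07),-.14,.0185)])
print("push2");e=np.array((.582,.07))+.0185*np.array([np.sin(.14),np.cos(.14)])
plan(e,-.14,[((.552,-.154),-.12,.0185)])
E
```

```text
0.09247628397981544
0.247 0.347 turn 0.147 [0.6143 0.1805]
push
-0.038 -0.0 turn -0.0 [0.6108 0.1716]
-0.056 -0.0 turn -0.0 [0.6092 0.1674]
-0.099 0.0 turn -0.006 [0.6053 0.1574]
-0.142 -0.001 turn -0.016 [0.6013 0.1476]
-0.183 0.0 turn -0.025 [0.5978 0.1377]
-0.224 0.003 turn -0.035 [0.5948 0.1279]
-0.266 0.006 turn -0.045 [0.5917 0.118 ]
-0.306 0.011 turn -0.054 [0.5892 0.1081]
-0.347 0.016 turn -0.064 [0.5866 0.0982]
-0.387 0.023 turn -0.073 [0.5846 0.0883]
push2
-0.904 0.005 turn -0.006 [ 0.5542 -0.1356]
```

>>> apply_moves --rows '[[[0.12,0.2,0.0],[0,0,0.05]],[[0.247,0.347,0],[0,0,0.1]],[[0.247,0.347,0.05],[0,0,0.147]],[[0.247,0.347,0.28],[0,0,0.147]],[[0.247,0.347,0.5],[0,0,0.147]],[[0.247,0.347,0.7],[0,0,0.147]],[[0.247,0.347,0.8],[0,0,0.147]],[[0.247,0.347,0.8],[0,0,0.147]],[[0.247,0.347,0.8],[0,0,0.147]]]'

```text
clock: 13.25
tcp_pos: [0.6155, 0.1816, 0.0327]
orientation: [2.59, 1.776, 0.003]
contact_force: [0.3, 0.3, 0.6]
grip_width: -0.0002
gripper_force: 0.0
```

>>> apply_moves --rows '[[[-0.038,0,0],[0,0,0]],[[-0.056,0,0],[0,0,0]],[[-0.1,0,0],[0,0,-0.006]],[[-0.142,0,0],[0,0,-0.016]],[[-0.183,0,0],[0,0,-0.025]],[[-0.224,0.003,0],[0,0,-0.035]],[[-0.266,0.006,0],[0,0,-0.045]],[[-0.306,0.011,0],[0,0,-0.054]],[[-0.347,0.016,0],[0,0,-0.064]],[[-0.387,0.023,0],[0,0,-0.073]]]'

```text
clock: 14.5
tcp_pos: [0.5849, 0.0889, 0.0313]
orientation: [-2.368, -2.065, 0.0]
contact_force: [0.2, 0.4, -0.1]
grip_width: 0.0001
gripper_force: 0.1
```

```bash
python3 look.py p5;python3 - <<'E'
import cv2,numpy as np
a=cv2.imread("pics/p5wrist.png")[170:370,130:400]; b=cv2.imread("pics/p5scene.png")[160:310,190:390]
cv2.imwrite("pics/p5.png",np.hstack([cv2.resize(a,(400,300)),cv2.resize(b,(400,300))]))
E
```

```text
14.5 [0.5849 0.0889 0.0313] [-2.368 -2.065  0.   ] [ 0.2  0.4 -0.1]
wrist [296.2 273.9] 153 [0.6028 0.0709]
scene [282.8 199.8] 27 [0.5964 0.0732]
scene [306.3 270.8] 63 [ 0.4756 -0.1592]
scene [335.7 268.9] 22 [ 0.5244 -0.1885]
```

View pics/p5.png

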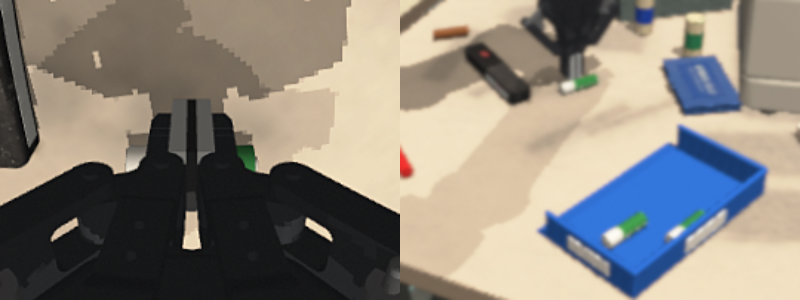

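Battery 2 is centred on the fingers too, with its ends at (138,158) and (247,158). I finish the push and retreat.

>>> apply_moves --rows '[[[-0.045,0,0],[0,0,0]],[[-0.09,0,0],[0,0,0]],[[-0.135,0,0],[0,0,0]],[[-0.18,0,0],[0,0,0]],[[-0.225,0,0],[0,0,0]],[[-0.27,0,0],[0,0,0]],[[-0.315,0,0],[0,0,0]],[[-0.36,0,0],[0,0,0]],[[-0.405,0,0],[0,0,0]],[[-0.45,0,0],[0,0,0]]]'

```text
clock: 15.85
tcp_pos: [0.5695, -0.0226, 0.0313]
orientation: [2.37, 2.063, 0.0]
contact_force: [1.2, 0.3, 0.5]
grip_width: 0.0001
gripper_force: 0.1
```

>>> apply_moves --rows '[[[-0.045,0,0],[0,0,0]],[[-0.09,0,0],[0,0,0]],[[-0.135,0,0],[0,0,0]],[[-0.18,0,0],[0,0,0]],[[-0.225,0,0],[0,0,0]],[[-0.27,0,0],[0,0,0]],[[-0.315,0,0],[0,0,0]],[[-0.36,0,0],[0,0,0]],[[-0.405,0,0],[0,0,0]],[[-0.45,0,0],[0,0,0]]]'

```text
clock: 17.1
tcp_pos: [0.554, -0.134, 0.0313]
orientation: [2.37, 2.063, 0.0]
contact_force: [-0.0, 0.3, -0.3]
grip_width: 0.0001
gripper_force: 0.1
```

>>> apply_moves --rows '[[[0.04,0,0],[0,0,0]],[[0.1,0,-0.3],[0,0,0]],[[0.1,0,-0.6],[0,0,0]],[[0.1,0.2,-0.8],[0,0,0]],[[0.1,0.4,-0.8],[0,0,0]],[[0.1,0.6,-0.8],[0,0,0]],[[0.1,0.7,-0.8],[0,0,0]],[[0.1,0.7,-0.8],[0,0,0]],[[0.1,0.7,-0.8],[0,0,0]]]'

```text
clock: 18.23
tcp_pos: [0.73, -0.1313, 0.2309]
orientation: [-2.367, -2.063, 0.001]
contact_force: [-0.8, 0.4, 0.2]
grip_width: 0.0001
gripper_force: 0.0
```

```bash
python3 look.py p6; python3 - <<'E'
import cv2
cv2.imwrite("pics/p6.png",cv2.resize(cv2.imread("pics/p6scene.png")[130:320,180:400],None,fx=3,fy=3))
E
```

```text
18.225 [ 0.73   -0.1313  0.2309] [-2.367e+00 -2.063e+00  1.000e-03] [-0.8  0.4  0.2]
wrist [129.2 205.4] 206 [ 0.554  -0.1563]
wrist [ 77.4 219.9] 150 [ 0.461  -0.1671]
wrist [111.  238.3] 171 [ 0.5097 -0.2003]
scene [337.4 250.4] 60 [ 0.5663 -0.1498]
scene [306.4 270.9] 61 [ 0.4756 -0.1594]
scene [335.7 268.9] 22 [ 0.5244 -0.1885]
```

View pics/p6.png

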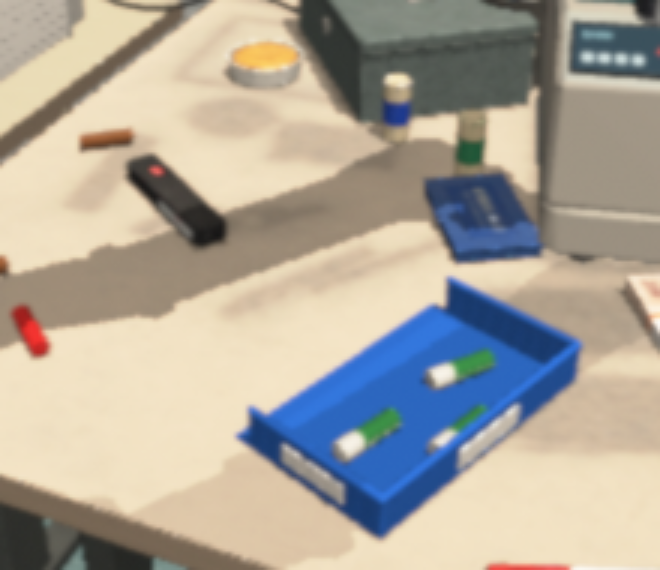

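All three batteries lie inside the tray at (367,433), (460,368) and (458,428), and the torch, cup and rolls haven't moved.

```bash
python3 -c "
from bench import job
print(job.hand_in())"
```

```text
the job is handed in; nothing more can be done
None
```

The job is handed in: all three green batteries lie fully inside the blue tray, and the last picture shows the torch, moistener cup and coin rolls where they were, with about 18 s of the 67 s used.

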